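# Overhang a plywood blank for edge sanding

## Task

The thin plywood blank on the raised ledge is next to have its end edge sanded: with the fingertips, push it flush against the metal fence and along it towards the cork sanding block, until the blank's red line nearest that end lies right over the end of the ledge and the part beyond the line sticks out. Only push the blank, never lift or tip it, and leave the sanding block, tape measure, wooden ring and glue jar where they are.

Things in the scene. Friction and masses are not known exactly. Their poses are not given: they have to be found in the camera images.
- ledge: Raised dark wooden ledge fixed on the bench: board 170 mm (x) by 300 mm (y), flat top 50 mm above the bench, open ends at y = +150 and -150 mm, near side open. Origin: centre of the underside, at bench height; x points away from the robot, y along it to the left, yaw within 0.3 rad. Aluminium fence along the whole far (+x) side: inner face at x = +67 mm, 18 mm thick, 20 mm higher than the ledge top.
- ledge_end_left (a point): Middle of the ledge's left end (its +y end), at the height of the ledge's top.
- ledge_end_right (a point): Middle of the ledge's right end (its -y end), at the height of the ledge's top.
- blank: Loose pale plywood blank lying flat on the ledge, 110 mm (x) by 160 mm (y), 8 mm thick, about 0.1 kg (varies). Origin: centre of the underside. Red lines cross its top, parallel to x, at y = +40 and -40 mm: each 40 mm in from its end. Starts near the ledge's middle, 10 to 30 mm off the fence, turned up to 0.12 rad from the ledge. Slides under 2 N or less.
- sanding_block: Loose cork sanding block wrapped in a red band of sanding paper, 110 x 62 x 38 mm, on the bench beyond one end of the ledge (left or right): it marks the end to push towards. Origin: centre of the underside. Leave it alone.
- tape_measure: Loose black and yellow tape measure, about 90 x 46 x 62 mm, on the bench beyond the other end of the ledge. Origin: centre of the underside. Leave it alone.
- wood_ring: Loose turned wooden ring, 116 mm across, 24 mm high, lying on the bench beyond the fence. Origin: centre of the underside. Leave it alone.
- glue_jar: Loose glue jar with an orange cap, 64 mm across, 85 mm high, standing on the bench beyond the fence. Origin: centre of the underside. Leave it alone.
Mind the look-alikes: they are no part of the job. Several things have the shape of the blank; the one meant has the colours described above.

How it is judged:
By the outcome, as a careful person would: the job done as asked, in the order asked, and still so for the second after the job is handed in, with the robot touching nothing.
It also fails if it takes over 61 s, if anything falls off the work surface, if the arm or the gripper's body presses on something with over 40 N, if the wrist force passes 120 N, or if a joint passes its speed limit or range.

## Robot

A 7-joint arm with a two-finger parallel gripper is mounted at the origin on the work surface. World frame = base frame: x ahead of the robot, y to its left, z up, the work surface at z = 0. Lengths are in m, angles in degrees, forces in N, time in s.
With the tool pointing down it reaches from about 0.425 to 0.875 m from the base axis. Payload 4.7 kg.
Tool frame: the origin (TCP) lies at the very end of the fingers, on their centre line; the grasp point (between the pads) lies 19 mm behind it; z points along the fingers, y is the line along which they close (so a half turn about z gives the same grasp; the last joint's range is limited). The gripper opens to 87 mm and grips with 3 to 60 N. Pads are 19 mm wide; open, the fingers measure 117 mm over their backs; the gripper's body (75 mm by 190 mm) begins 51 mm behind the grasp point.
Start: joints at [64.635, 18.392, -4.016, 83.108, 1.295, 78.541, -3.26], TCP at [0.287, -0.583, 0.223] pointing down, gripper open.
Joint ranges: [-163.93, 163.93], [-17.29, 119.83], [-79.2, 71.16], [3.27, 140.29], [-89.18, 269.18], [5.43, 117.66], [-154.24, 154.24]. Speed limits (degrees/s): [147.25, 147.25, 180, 180, 180, 180, 180].

## Interface

Orientations are given as [roll, pitch, yaw] about the fixed x, y, z axes, in that order (R = Rz(yaw) Ry(pitch) Rx(roll)).
In Python, from cell import get_obs, eyes, env gives the robot as it stands.
- The arm moves only by the tool servo_tool, never from a script. Its argument "series" is a list that holds one entry, the list of rows, each a list of 7 numbers: the shift along the tool's x, y, z in units of 300 mm (1.0 is 300 mm), then the turn, a rotation vector about the tool's x, y, z in units of pi rad (1.0 is pi rad), then the opening, from 0 (shut) to 1 (fully open). In form: [[[tx, ty, tz, wx, wy, wz, gripper], ...]]. A call has 1 to 12 rows; each row is the pose to reach, as a shift and turn from the pose commanded when the call began, along the tool's axes at that moment, turning the shorter way round; what a row does not reach only later rows make up. A row lasts 1/12 s, in which the tool goes at most 41.7 mm and 7.16 degrees, less where a joint would pass 70% of its speed; a pose out of reach is approached as far as the arm can. A call with a number of a shift or a turn outside -1 to 1 is refused whole. A call with a gripper value outside its range is refused whole. The fingers move at their own pace and stop on an object; "grip_force" is the grip in N (left out, the last holds). Time passes only in rows, so rows that repeat a pose let the fingers close. It gives the time, the measured TCP pose, the force, the opening and the grip force at its end, in the units of the state.
- get_obs(): the state, without advancing time (a new reading comes with each control period).
- eyes.read_camera(name): name is "scene" or "top"; returns a dict with "frame" (400x640x3 uint8, red, green, blue), "depth" (400x640 float32, m along the optical axis (not along the pixel's ray), 0 where there is no reading), "fx", "fy", "cx", "cy" (pixels), "origin" and "rotation" of the camera in the world. Camera axes: x right, y down, z forward; pixel columns grow to the right and rows downward; lengths in m; the calibration is good to about 2 mm. A picture is of the moment at which its call begins.
- env.sign_off(): hands the job in; it is judged then, once.
The state is a dict: "time_s": time; "qpos": joint angles; "joint_velocities": joint speeds; "effort": joint torques, N m; "tool_pos": TCP position; "tool_rot": TCP orientation; "force": force on the tool from outside, world axes, zero at the start; "wrist_torque": the same for the moment, N m; "grip_width": finger opening in m; "grasp_force": force on a finger pad.
Only numpy, scipy, OpenCV 4.12 (cv2) and the standard library are available. Lean on these libraries where they do the work, as an engineer would, in place of code of your own. Each camera call takes 0.05 s, during which the arm holds its last target. There are 200 camera calls.

## Working session

There is one attempt and no reset: what is moved stays moved. The work goes in short steps, Python scripts to look and compute and a tool call to move; the robot and the scene stay as the last step left them, time stands still between calls to the robot, and variables do not carry over. Pictures are saved under pics/ and viewed, at most 10 in all, crops included, and the job is handed in when it is done.

Besides the shell and the picture viewer there is one more tool, called after "Call:" as a command line: name --argument value ..., lists and objects as JSON in quotes. servo_tool: Moves the arm, as the interface text tells. Shifts and turns lie within -1 to 1; 1 stands for 300 mm of shift or pi rad of turn. Its arguments: {"type":"object","properties":{"series":{"type":"array"},"grip_force":{"type":"number"}},"required":["series"]}

```bash
mkdir -p pics
cat > h.py <<'E'
import numpy as np, cv2
from cell import get_obs, eyes, env
def cam(n):
    return eyes.read_camera(n)
def pts(c):
    d=c["depth"]; v,u=np.mgrid[0:d.shape[0],0:d.shape[1]]
    p=np.stack([(u-c["cx"])/c["fx"]*d,(v-c["cy"])/c["fy"]*d,d],-1)
    return p@np.array(c["rotation"]).T+np.array(c["origin"])
def ray(c,uv,z):
    uv=np.atleast_2d(uv).astype(float)
    r=np.c_[(uv[:,0]-c["cx"])/c["fx"],(uv[:,1]-c["cy"])/c["fy"],np.ones(len(uv))]@np.array(c["rotation"]).T
    o=np.array(c["origin"]); return o+r*((z-o[2])/r[:,2])[:,None]
def proj(c,p):
    q=(np.atleast_2d(p)-np.array(c["origin"]))@np.array(c["rotation"])
    return np.c_[q[:,0]/q[:,2]*c["fx"]+c["cx"],q[:,1]/q[:,2]*c["fy"]+c["cy"]]
def save(c,n): cv2.imwrite(n,c["frame"][:,:,::-1])
E
python3 - <<'E'
from h import *
for n in("top","scene"):
    c=cam(n); save(c,f"pics/{n}0.png"); print(n,c["fx"],c["cx"],c["cy"],c["origin"],np.round(c["rotation"],3).tolist())
o=get_obs(); print(o["time_s"],o["tool_pos"],o["tool_rot"],o["grip_width"])
E
```

```text
top 385.6946291316055 320.1401670285814 199.3817066321365 [0.52059091 0.0345089  0.97841136] [-178.299, -0.689, -89.397]
scene 419.55298136944583 314.4111028735129 204.63773326842113 [ 0.78103691 -0.42923624  0.91829551] [-148.817, 0.001, 25.467]
0.1 [ 0.28641263 -0.58296855  0.22161524] [-1.79905946e+02  6.86997084e-03  2.61704822e+01] 0.08704391828790155
```

Run:
```python
s=open('h.py').read()
s=s.replace('return eyes.read_camera(n)','c=eyes.read_camera(n); c["rotation"]=R.from_euler("xyz",c["rotation"],degrees=True).as_matrix(); return c').replace('import numpy as np, cv2','import numpy as np, cv2\nfrom scipy.spatial.transform import Rotation as R')
open('h.py','w').write(s)
```

```text
(no output)
```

View pics/top0.png

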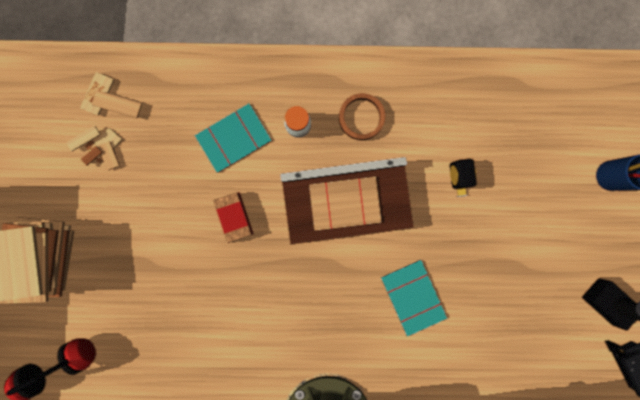

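View pics/scene0.png

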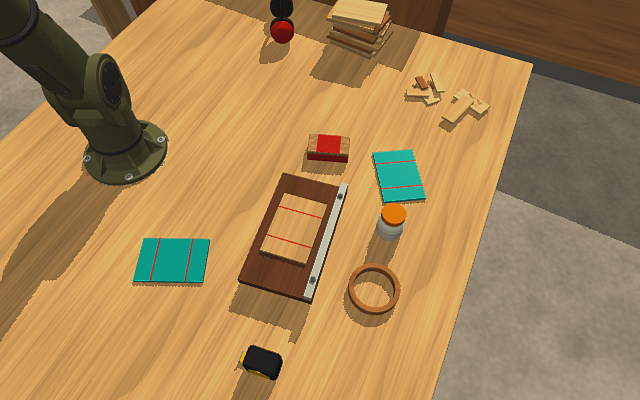

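The top view shows the ledge at about (348,205), with the fence on its upper, far side. Three things have the blank's shape: teal sheets at (233,137) and (415,297), and the pale plywood piece on the ledge at (345,203). Only the plywood piece is pale and lies on the ledge, so it is the blank. The sanding block is at (233,217), to the left, so I push towards +y. The tape measure is at (462,175), to the right.

```bash
cat > m.py <<'E'
from h import *
def largest(m):
    cs,_=cv2.findContours(m.astype(np.uint8),cv2.RETR_EXTERNAL,cv2.CHAIN_APPROX_NONE)
    return max(cs,key=cv2.contourArea)
def fit_fill(m,c,z):
    q=largest(m)[:,0,:]; w=ray(c,q,z)[:,:2].astype(np.float32)
    (x,y),(a,b),t=cv2.minAreaRect(w*1000); return x,y,a,b,t
def measure(n,c,ztop=.05,zb=.058):
    f=c["frame"]; hsv=cv2.cvtColor(f,cv2.COLOR_RGB2HSV); H,S,V=[hsv[...,i].astype(int) for i in range(3)]
    P=pts(c); Z=P[...,2]
    roi=(abs(P[...,0]-.52)<.25)&(abs(P[...,1]+.03)<.25)
    dark=roi&(V<115)&(Z>.035)&(Z<.066)&(S>60)
    pale=roi&(V>130)&(Z>.045)&(Z<.068)&(S>40)
    red=roi&(Z>.045)&(Z<.068)&(S>150)&((H<8)|(H>172))&(V>120)
    fence=roi&(Z>.055)&(Z<.085)&(S<60)&(V>120)
    return dict(dark=dark,pale=pale,red=red,fence=fence,P=P)
E
python3 - <<'E'
from m import *
for n in("top","scene"):
    c=cam(n); m=measure(n,c); P=m["P"]
    for k in("dark","pale","red","fence"):
        mm=m[k]; 
        if mm.sum()<5: print(n,k,mm.sum()); continue
        print(n,k,mm.sum(),"zmed",np.round(np.median(P[mm][:,2]),4),"mean",np.round(P[mm].mean(0),3),"rect",np.round(fit_fill(mm,c,.05 if k=="dark" else .07 if k=="fence" else .058),2))
    if n=="top":
        f=cv2.resize(c["frame"][140:260,265:430,::-1],None,fx=4.5,fy=4.5,interpolation=cv2.INTER_CUBIC); cv2.imwrite("pics/crop1.png",f)
E
```

```text
top dark 4615 zmed 0.0509 mean [ 0.534 -0.047  0.051] rect [536.65 -43.48 152.14 298.97   8.34]
top pale 3133 zmed 0.0589 mean [ 0.54  -0.033  0.059] rect [539.96 -34.68 110.14 161.35   7.68]
top red 27 zmed 0.0592 mean [ 0.558 -0.031  0.059] rect [480.1   -2.88   0.     0.     0.  ]
top fence 890 zmed 0.0708 mean [ 0.624 -0.026  0.07 ] rect [620.54 -30.44  16.98 298.52   8.35]
scene dark 4612 zmed 0.0511 mean [ 0.542 -0.067  0.051] rect [545.92 -40.72 170.58 305.47   8.9 ]
scene pale 2940 zmed 0.0592 mean [ 0.541 -0.034  0.059] rect [539.57 -32.56 110.44 162.32   7.39]
scene red 117 zmed 0.0598 mean [ 0.54  -0.034  0.06 ] rect [544.45 -71.1  108.71   3.09   7.23]
scene fence 1006 zmed 0.0709 mean [ 0.638 -0.025  0.07 ] rect [620.82 -27.27  17.5  298.43   8.33]
```

View pics/crop1.png

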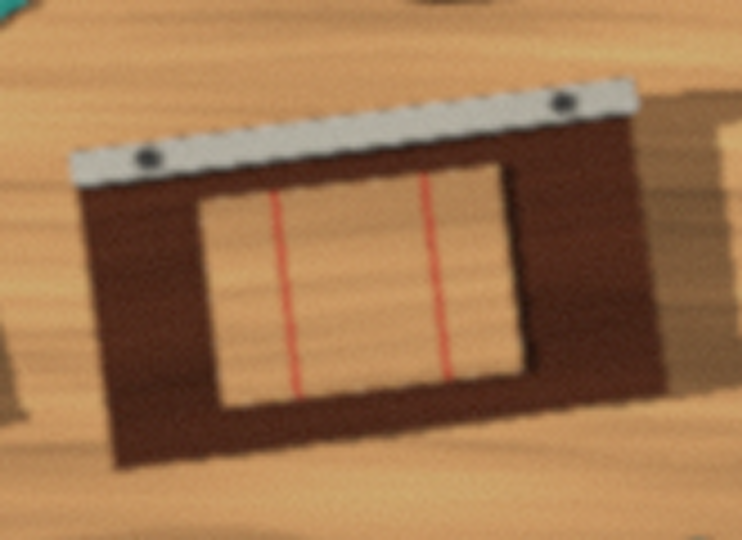

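The enlarged crop confirms it: a pale blank with two red lines at crop x ≈ 285 and 435, lying on the dark ledge, with the fence along the top edge. Next I need helper output for the moves.

```bash
cat > g.py <<'E'
import sys; from h import *
O=np.array([.5455,-.0405]); Y=8.35; a=np.radians(Y); EX=np.array([np.cos(a),np.sin(a)]); EY=np.array([-EX[1],EX[0]])
def L(p): d=np.array(p)[:2]-O; return np.round(1000*np.array([d@EX,d@EY]),1)
if __name__=="__main__":   # args: ledge x mm, y mm, z mm, yaw rel ledge
    o=get_obs(); T=R.from_euler("xyz",o["tool_rot"],degrees=True); p=np.array(o["tool_pos"])
    print("now",round(o["time_s"],2),"ledge",L(p),"z",p[2].round(4),"rot",np.round(o["tool_rot"],2),"F",np.round(o["force"],1),"q7",round(o["qpos"][6],1))
    v=list(map(float,sys.argv[1:]))
    for i in range(0,len(v),4):
        x,y,z,w=v[i:i+4]; t=np.r_[O+EX*x/1e3+EY*y/1e3,z/1e3]
        print(np.round(T.inv().apply(t-p)/.3,4),np.round((T.inv()*R.from_euler("xyz",[180,0,Y+w],degrees=True)).as_rotvec()/np.pi,4))
E
python3 g.py -90 -260 160 0 -82 8 120 0
```

```text
now 0.2 ledge [-335.  -499.2] z 0.2219 rot [-1.7993e+02  1.0000e-02  2.6170e+01] F [-0.1 -0.7  0.3] q7 -3.3
[ 1.0217 -0.5088  0.2067] [-0.0004  0.0001  0.099 ]
[ 1.3205 -1.351   0.341 ] [-0.0004  0.0001  0.099 ]
```

Call:
servo_tool --series '[[[0.95,-0.7,0.2,0,0,0.099,1],[0.95,-0.7,0.2,0,0,0.099,1],[0.95,-0.7,0.2,0,0,0.099,1],[0.95,-0.7,0.2,0,0,0.099,1],[0.95,-0.7,0.2,0,0,0.099,1],[0.95,-0.7,0.2,0,0,0.099,1],[0.95,-0.7,0.2,0,0,0.099,1],[0.95,-0.7,0.2,0,0,0.099,1],[0.95,-0.7,0.2,0,0,0.099,1],[0.95,-0.7,0.2,0,0,0.099,1],[0.95,-0.7,0.2,0,0,0.099,1],[0.95,-0.7,0.2,0,0,0.099,1]]]'

```text
time_s: 1.2
tool_pos: [0.4493, -0.2702, 0.1626]
tool_rot: [180.0, 0.0, 8.3]
force: [0.4, -0.0, -0.2]
grip_width: 0.0871
grasp_force: 0.0
```

```bash
python3 g.py -84 8 90 0
```

```text
now 1.2 ledge [-128.5 -213.3] z 0.1626 rot [1.7996e+02 3.0000e-02 8.3100e+00] F [ 0.4 -0.  -0.2] q7 -55.1
[ 0.148  -0.7378  0.2413] [ 0.0002  0.0002 -0.0002]
```

Call:
servo_tool --series '[[[0.148,-0.737,0.24,0,0,0,1],[0.148,-0.737,0.24,0,0,0,1],[0.148,-0.737,0.24,0,0,0,1],[0.148,-0.737,0.24,0,0,0,1],[0.148,-0.737,0.24,0,0,0,1],[0.148,-0.737,0.24,0,0,0,1],[0.148,-0.737,0.24,0,0,0,1],[0.148,-0.737,0.24,0,0,0,1],[0.148,-0.737,0.24,0,0,0,1]]]'

```text
time_s: 1.95
tool_pos: [0.4619, -0.0462, 0.0909]
tool_rot: [179.9, -0.0, 8.2]
force: [-0.4, 0.4, 0.1]
grip_width: 0.0867
grasp_force: 0.0
```

```bash
python3 g.py -84 8 53.5 0 -55 8 53.5 0
```

```text
now 1.95 ledge [-83.5   6.5] z 0.0909 rot [ 1.7994e+02 -2.0000e-02  8.1900e+00] F [-0.4  0.4  0.1] q7 -80.9
[-0.0016 -0.0052  0.1245] [ 0.0003 -0.0001 -0.0009]
[ 0.0951 -0.0055  0.1245] [ 0.0003 -0.0001 -0.0009]
```

Call:
servo_tool --series '[[[0,0,0.06,0,0,0,1],[0,0,0.11,0,0,0,1],[0,0,0.123,0,0,0,1],[0,0,0.123,0,0,0,1],[0.01,0,0.123,0,0,0,1],[0.02,0,0.123,0,0,0,1],[0.03,0,0.123,0,0,0,1],[0.04,0,0.123,0,0,0,1],[0.05,0,0.123,0,0,0,1],[0.06,0,0.123,0,0,0,1],[0.07,0,0.123,0,0,0,1],[0.075,0,0.123,0,0,0,1]]]'

```text
time_s: 2.95
tool_pos: [0.4842, -0.0406, 0.0537]
tool_rot: [-180.0, 0.0, 8.4]
force: [-2.0, -0.4, 0.9]
grip_width: 0.0871
grasp_force: 0.7
```

```bash
cat > b.py <<'E'
from m import *; from g import L
def fencefit(n,k=""):
    c=cam(n); m=measure(n,c); r=np.array(fit_fill(m["pale"],c,.058)); f=np.array(fit_fill(m["fence"],c,.07))
    a=np.radians(f[4]); EX=np.array([np.cos(a),np.sin(a)]); EY=np.array([-EX[1],EX[0]])
    d=r[:2]-f[:2]
    print(n,"blank",np.round(r,2),"fence",np.round(f,2),"| centre in ledge x %.1f y %.1f"%(d@EX+76,d@EY))
    return c
if __name__=="__main__":
    import sys
    cs={n:fencefit(n) for n in("top","scene")}
    if len(sys.argv)>1: cv2.imwrite(sys.argv[1],cv2.resize(np.hstack([cs["top"]["frame"][120:270,240:420],cs["scene"]["frame"][150:300,200:380]])[:,:,::-1],None,fx=2.2,fy=2.2,interpolation=cv2.INTER_CUBIC))
E
python3 g.py -52 8 53.5 0; python3 b.py pics/p1.png
```

```text
now 2.95 ledge [-60.6   8.8] z 0.0537 rot [-180.      0.      8.36] F [-2.  -0.4  0.9] q7 -84.3
[0.0288 0.0027 0.0005] [-0.      0.      0.0001]
top blank [560.95 -30.16  87.92 162.02   8.5 ] fence [620.46 -30.45  17.25 298.52   8.38] | centre in ledge x 17.2 y 9.0
scene blank [548.91 -29.07 109.39 162.69   8.39] fence [620.88 -27.68  17.5  299.25   8.33] | centre in ledge x 4.6 y 9.1
```

View pics/p1.png

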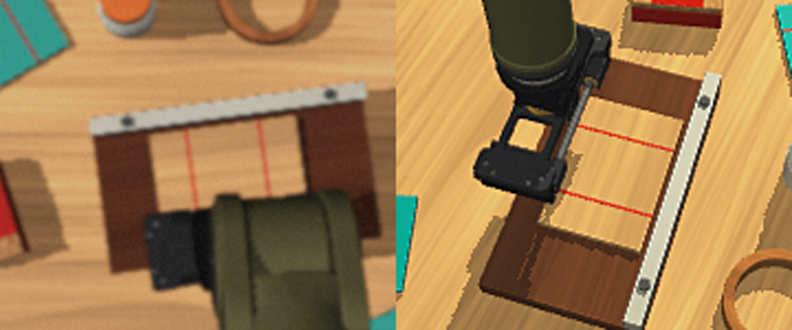

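Both views show the fingertips on the blank's near edge and the blank now parallel to the fence. A gap of about 7 mm remains (dark strip below the fence, left panel, row ≈ 125).

Call:
servo_tool --series '[[[0.006,0,0,0,0,0,1],[0.012,0,0,0,0,0,1],[0.018,0,0,0,0,0,1],[0.022,0,0,0,0,0,1],[0.025,0,0,0,0,0,1],[0.028,0,0,0,0,0,1],[0.028,0,0,0,0,0,1]]]'

```text
time_s: 3.63
tool_pos: [0.4917, -0.0396, 0.0535]
tool_rot: [-180.0, 0.1, 8.3]
force: [-2.8, -0.6, 0.9]
grip_width: 0.0873
grasp_force: 1.3
```

```bash
python3 g.py; python3 b.py
```

```text
now 3.63 ledge [-53.1   8.7] z 0.0535 rot [-1.80e+02  8.00e-02  8.35e+00] F [-2.8 -0.6  0.9] q7 -84.8
top blank [569.21 -29.3   85.32 162.24   8.28] fence [620.35 -30.47  17.39 298.52   8.29] | centre in ledge x 25.6 y 8.5
scene blank [555.56 -28.31 107.69 162.8    8.25] fence [620.88 -27.68  17.5  299.25   8.33] | centre in ledge x 11.3 y 8.8
```

Call:
servo_tool --series '[[[0.003,0,0,0,0,0,1],[0.006,0,0,0,0,0,1],[0.006,0,0,0,0,0,1]]]'

```text
time_s: 3.98
tool_pos: [0.4919, -0.0396, 0.0534]
tool_rot: [-180.0, 0.3, 8.3]
force: [-7.7, -0.3, 5.6]
grip_width: 0.0869
grasp_force: 3.8
```

```bash
python3 g.py
```

```text
now 3.98 ledge [-52.9   8.7] z 0.0534 rot [-180.      0.28    8.34] F [-7.7 -0.3  5.6] q7 -85.0
```

Force rose to about 8 N with no further motion, so the blank is against the fence. Backing off, rising, and going to the right end turned by 90°.

Call:
servo_tool --series '[[[-0.06,0,0,0,0,0,1],[-0.06,0,-0.1,0,0,0,1],[-0.06,0,-0.2,0,0,0,0.7],[0.0,0.1,-0.2,0,0,-0.5,0.6],[0.0,0.2,-0.2,0,0,-0.5,0.6],[0.1,0.35,-0.2,0,0,-0.5,0.6],[0.2,0.36,-0.2,0,0,-0.5,0.6],[0.2,0.36,-0.2,0,0,-0.5,0.6],[0.2,0.36,-0.2,0,0,-0.5,0.6],[0.2,0.36,-0.2,0,0,-0.5,0.6],[0.2,0.36,-0.2,0,0,-0.5,0.6],[0.2,0.36,-0.2,0,0,-0.5,0.6]]]'

```text
time_s: 4.98
tool_pos: [0.5701, -0.1374, 0.1137]
tool_rot: [179.9, -0.0, 73.2]
force: [0.7, 0.6, 0.7]
grip_width: 0.0525
grasp_force: 0.0
```

Call:
servo_tool --series '[[[0,0,0,0,0,-0.15,0.6],[0,0,0,0,0,-0.15,0.6],[0,0,0,0,0,-0.15,0.6],[0,0,0,0,0,-0.15,0.6]]]'

```text
time_s: 5.32
tool_pos: [0.5701, -0.1375, 0.1139]
tool_rot: [179.9, 0.0, 100.2]
force: [-0.0, -0.7, -0.2]
grip_width: 0.0523
grasp_force: 0.0
```

```bash
python3 g.py 10 -97 80 90 10 -97 53.5 90; python3 b.py; python3 -c "
from h import *;print(get_obs()['grip_width'])"
```

```text
now 5.32 ledge [ 10.2 -99.5] z 0.1139 rot [1.7987e+02 3.0000e-02 1.0015e+02] F [-0.  -0.7 -0.2] q7 12.5
[ 0.0085 -0.0007  0.1129] [0.0007 0.0001 0.01  ]
[ 0.0085 -0.0009  0.2012] [0.0007 0.0001 0.01  ]
top blank [556.59 -31.09 111.88 162.38   8.34] fence [615.56   1.95  17.86 233.01   8.51] | centre in ledge x 12.8 y -23.9
scene blank [557.56  15.64  91.91  77.74   9.52] fence [608.59  56.47  17.56 129.17   8.33] | centre in ledge x 19.6 y -33.0
0.051963818985984685
```

Call:
servo_tool --series '[[[0,0,0.1,0,0,0.01,0.6],[0,0,0.18,0,0,0.01,0.6],[0,0,0.2,0,0,0.01,0.6],[0,0,0.2,0,0,0.01,0.6],[0.02,0,0.2,0,0,0.01,0.6],[0.04,0,0.2,0,0,0.01,0.6],[0.06,0,0.2,0,0,0.01,0.6],[0.08,0,0.2,0,0,0.01,0.6],[0.1,0,0.2,0,0,0.01,0.6],[0.12,0,0.2,0,0,0.01,0.6],[0.14,0,0.2,0,0,0.01,0.6],[0.14,0,0.2,0,0,0.01,0.6]]]'

```text
time_s: 6.42
tool_pos: [0.5619, -0.0939, 0.0539]
tool_rot: [180.0, -0.0, 98.1]
force: [0.2, 0.1, 1.2]
grip_width: 0.0521
grasp_force: 0.0
```

```bash
python3 g.py 10 12 53.5 90; python3 b.py pics/p2.png
```

```text
now 6.42 ledge [  8.4 -55.3] z 0.0539 rot [ 1.7998e+02 -4.0000e-02  9.8120e+01] F [0.2 0.1 1.2] q7 4.7
[0.2242 0.0043 0.0014] [ 0.0001 -0.0002 -0.0013]
top blank [551.03   2.89 112.03 150.33   8.24] fence [611.55  28.15  17.89 180.     8.45] | centre in ledge x 12.4 y -16.1
scene blank [560.97  37.73  78.94  92.14   9.5 ] fence [607.65  62.89  17.56 116.19   8.33] | centre in ledge x 26.2 y -18.1
```

View pics/p2.png

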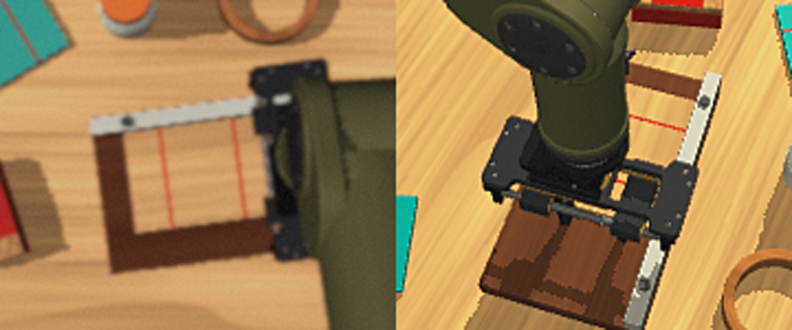

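The blank is sliding along the fence, still flush. Its left end is at left-panel x ≈ 128 and its lines are at x ≈ 165 and 238. Continuing, then I'll measure short of the goal.

Call:
servo_tool --series '[[[0.02,0,0,0,0,0,0.6],[0.04,0,0,0,0,0,0.6],[0.06,0,0,0,0,0,0.6],[0.08,0,0,0,0,-0.001,0.6],[0.1,0,0,0,0,-0.001,0.6],[0.12,0,0,0,0,-0.001,0.6],[0.14,0,0,0,0,-0.001,0.6],[0.16,0,0,0,0,-0.001,0.6],[0.18,0,0,0,0,-0.001,0.6],[0.195,0,0,0,0,-0.001,0.6],[0.21,0,0,0,0,-0.001,0.6],[0.21,0,0,0,0,-0.001,0.6]]]'

```text
time_s: 7.52
tool_pos: [0.553, -0.0322, 0.0538]
tool_rot: [180.0, -0.0, 98.3]
force: [0.4, -0.0, -0.0]
grip_width: 0.0523
grasp_force: 0.0
```

```bash
cat > e.py <<'E'
# red line (front one) and ledge end edge, per view, in ledge coordinates
import sys; from m import *; from g import L,EX,EY
imgs=[]
for n,fy in(("top",None),("scene",None)):
    c=cam(n); f=c["frame"].astype(int); rg=f[...,0]-f[...,1]
    P=pts(c); dk=(f.max(-1)<100)&(f[...,0]>f[...,2]+10)&(abs(P[...,2]-.051)<.006)
    hi=(P[...,2]>.054)&(P[...,2]<.064)
    v,u=np.mgrid[0:400,0:640]; uv=np.c_[u.ravel(),v.ravel()]
    W=ray(c,uv,.058)[:,:2]*1000; from g import O
    d=W-O*1000; lx=(d@EX).reshape(400,640); ly=(d@EY).reshape(400,640)
    d5=ray(c,uv,.05)[:,:2]*1000-O*1000; lx5=(d5@EX).reshape(400,640); ly5=(d5@EY).reshape(400,640)
    base=np.median(rg[(abs(lx)<35)&(ly>100)&(ly<180)&hi])
    xs=[];ls=[]
    for x0 in range(-36,60,6):   # weighted red-line position in strips along ledge x
        s=(abs(lx-x0)<3)&(ly>110)&(ly<165)&hi; w=np.clip(rg-base-25,0,None)*s
        if w.sum()>40: xs.append(x0); ls.append((w*ly).sum()/w.sum())
    e=[]
    for x0 in range(-80,-48,4):  # end of the dark top, uncovered near strip
        s=(abs(lx5-x0)<2)&dk&(ly5>100)&(ly5<170)
        if s.sum(): e.append(ly5[s].max())
    print(n,"line",np.round(ls,1),"| ledge end",np.round(e,1))
    imgs.append(f)
if len(sys.argv)>1:
    cv2.imwrite(sys.argv[1],cv2.resize(np.hstack([imgs[0][140:260,250:350],imgs[1][140:260,250:350]])[:,:,::-1].astype(np.uint8),None,fx=4,fy=4,interpolation=cv2.INTER_CUBIC))
E
python3 g.py 10 20 53.5 90; python3 e.py pics/p3.png
```

```text
now 7.52 ledge [8.7 7.1] z 0.0538 rot [ 1.7999e+02 -3.0000e-02  9.8270e+01] F [ 0.4 -0.  -0. ] q7 -1.3
[0.043  0.0044 0.0009] [ 0.0001 -0.0002 -0.0004]
top line [138.5 138.2 138.1 138.3 138.1 138.  138.5 138.1 137.9 138.4 138.2 138.
 138.2 138.1 137.8 138.4] | ledge end [146.1 145.8 145.1 144.5 146.6 145.9 145.3 145. ]
scene line [141.9 142.  142.3 141.4 142.2 142.  141.7 142.1 142. ] | ledge end []
```

View pics/p3.png

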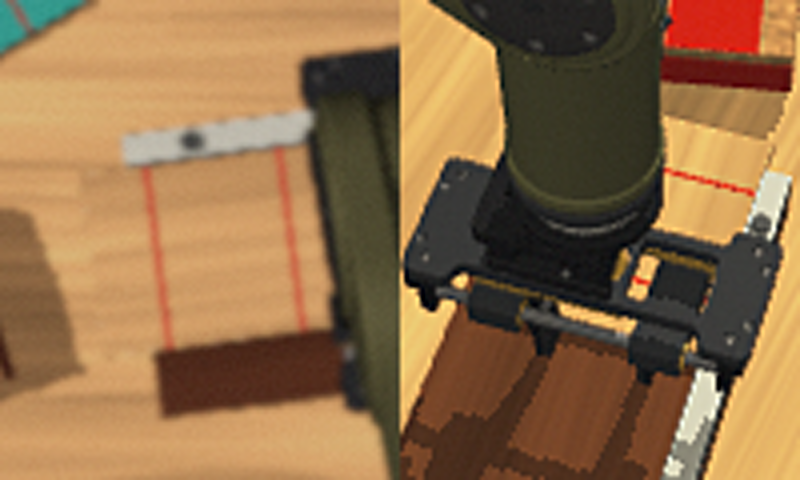

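The line nearest the left end (left panel, x ≈ 148–168) is about 10 mm short of the ledge end (x ≈ 160 at the dark strip). I'll push 7 mm more, then withdraw for a clear, sub-pixel look.

Call:
servo_tool --series '[[[0.008,0,0,0,0,0,0.6],[0.016,0,0,0,0,0,0.6],[0.023,0,0,0,0,0,0.6],[0.023,0,0,0,0,0,0.6]]]'

```text
time_s: 7.95
tool_pos: [0.5521, -0.0264, 0.0537]
tool_rot: [180.0, -0.0, 98.2]
force: [0.1, -0.2, -0.1]
grip_width: 0.0527
grasp_force: 0.0
```

```bash
python3 g.py
```

```text
now 7.95 ledge [ 8.6 13. ] z 0.0537 rot [ 1.800e+02 -1.000e-02  9.821e+01] F [ 0.1 -0.2 -0.1] q7 -2.0
```

Call:
servo_tool --series '[[[-0.05,0,0,0,0,0,0.6],[-0.15,0,-0.1,0,0,0,0.6],[-0.25,0,-0.2,0,0,0,0.6],[-0.4,0,-0.3,0,0,0,0.6],[-0.55,0,-0.3,0,0,0,0.6],[-0.7,0,-0.3,0,0,0,0.6],[-0.8,0,-0.3,0,0,0,0.6],[-0.8,0,-0.3,0,0,0,0.6]]]'

```text
time_s: 8.62
tool_pos: [0.585, -0.2752, 0.1434]
tool_rot: [-180.0, 0.3, 97.6]
force: [-0.1, -1.3, -0.6]
grip_width: 0.0521
grasp_force: 0.0
```

```bash
cat > e2.py <<'E'
# sub-pixel: half-level crossings of grey profiles taken along ledge y, in ledge coordinates
import sys; from m import *; from g import O,EX,EY
def prof(c,img,x,ys,z):
    p=np.c_[(O*1000+EX*x+EY*ys[:,None])/1e3,np.full(len(ys),z)]; q=proj(c,p).astype(np.float32)
    return cv2.remap(img,q[None,:,0],q[None,:,1],cv2.INTER_LINEAR)[0]
def cross(ys,p):
    a,b=np.median(p[:20]),np.median(p[-20:]); s=(p-(a+b)/2)*np.sign(b-a); k=np.where((s[:-1]<0)&(s[1:]>=0))[0]
    if not len(k) or abs(a-b)<15: return np.nan
    k=k[np.argmin(abs(ys[k]-149))]; return ys[k]+(ys[1]-ys[0])*(-s[k])/(s[k+1]-s[k])
imgs=[]
for n in("top","scene"):
    c=cam(n); f=c["frame"].astype(np.float32); rg=f[...,0]-f[...,1]; g=f[...,0]
    yl=np.arange(130,170,.25); ye=np.arange(134,164,.25)
    line=[]
    for x in range(-34,60,4):
        p=prof(c,rg,x,yl,.058); w=np.clip(p-np.median(p)-15,0,None); line.append((w*yl).sum()/w.sum() if w.sum()>20 else np.nan)
    end=[cross(ye,prof(c,g,x,ye,.05)) for x in range(-78,-50,3)]
    sat=f.max(-1)-f.min(-1)
    fe=[cross(ye,prof(c,sat,x,ye,.07)) for x in range(71,82,2)]
    yr=np.arange(-164,-134,.25); 
    er=[-cross(-yr[::-1],prof(c,sat,x,yr,.07)[::-1]) for x in range(71,82,2)]
    print(n,"line",np.round([np.nanmedian(line),np.nanstd(line),np.nanmedian(line[:6]),np.nanmedian(line[-6:])],2),"| ledge end",np.round(end,1),"| fence end L",np.round(fe,1),"R",np.round(er,1))
    m=measure(n,c); r=np.array(fit_fill(m["pale"]&(m["P"][...,2]>.05),c,.058)); print("  blank rect",np.round(r,1)); imgs.append(f)
if len(sys.argv)>1:
    cv2.imwrite(sys.argv[1],cv2.resize(np.hstack([imgs[0][140:260,250:350],imgs[1][140:260,250:350]])[:,:,::-1].astype(np.uint8),None,fx=4,fy=4,interpolation=cv2.INTER_CUBIC))
E
python3 g.py; python3 e2.py pics/p4.png
```

```text
now 8.62 ledge [   5.  -237.9] z 0.1434 rot [-179.96    0.31   97.57] F [-0.1 -1.3 -0.6] q7 21.6
top line [143.86   0.16 143.91 143.85] | ledge end [148.9 149.  149.  149.  149.  149.1 148.9 148.6 148.6 148.9] | fence end L [149.7 149.8 149.8 149.7 149.7 149.9] R [-151.6 -151.6 -151.4 -150.6 -150.6 -150.6]
  blank rect [542.2  63.3 111.6 160.    8.4]
scene line [147.79   0.27 147.91 147.71] | ledge end [152.3 152.8 152.7 151.8 152.6 153.  152.4 152.4 152.3 152.7] | fence end L [152.2 152.5 152.8 153.  153.2 152.3] R [   nan    nan    nan -138.2 -139.5 -160.1]
  blank rect [541.5  66.  110.8 162.6   8.3]
```

View pics/p4.png

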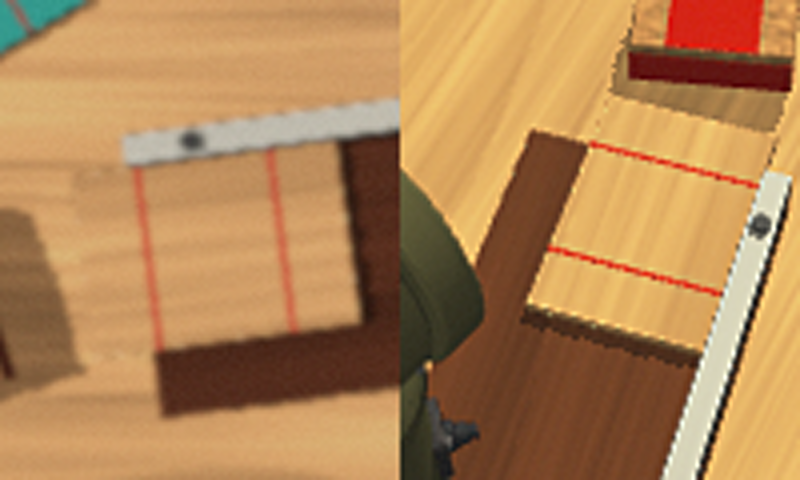

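From clear views: the line is 5.1 mm short in the top view and 4.7 mm short in the scene view, and parallel to the ledge end. So the final TCP ledge y is about 13.0 + 4.9 ≈ 17.9. Going back in behind the blank.

```bash
python3 g.py 8 -2 95 90  8 -2 53.5 90
```

```text
now 8.72 ledge [   6.5 -231. ] z 0.1429 rot [-179.96    0.     97.84] F [ 0.1  0.1 -0.6] q7 21.4
[ 0.7634 -0.0015  0.1597] [-0.0002  0.     -0.0028]
[ 0.7634 -0.0014  0.298 ] [-0.0002  0.     -0.0028]
```

Call:
servo_tool --series '[[[0.12,0,0,0,0,-0.003,0.6],[0.25,0,0,0,0,-0.003,0.6],[0.38,0,0.05,0,0,-0.003,0.6],[0.5,0,0.1,0,0,-0.003,0.6],[0.62,0,0.15,0,0,-0.003,0.6],[0.72,0,0.16,0,0,-0.003,0.6],[0.76,0,0.16,0,0,-0.003,0.6],[0.76,0,0.22,0,0,-0.003,0.6],[0.76,0,0.28,0,0,-0.003,0.6],[0.76,0,0.296,0,0,-0.003,0.6],[0.76,0,0.296,0,0,-0.003,0.6],[0.76,0,0.296,0,0,-0.003,0.6]]]'

```text
time_s: 9.72
tool_pos: [0.554, -0.0385, 0.0553]
tool_rot: [180.0, -0.0, 98.7]
force: [0.3, 0.5, 0.2]
grip_width: 0.052
grasp_force: 0.0
```

```bash
python3 g.py 8 13 53.5 90 10 17.9 53.5 90
```

```text
now 9.72 ledge [8.7 0.8] z 0.0553 rot [ 1.7999e+02 -1.0000e-02  9.8740e+01] F [0.3 0.5 0.2] q7 -0.2
[ 0.0407 -0.0021  0.0061] [ 0.0001 -0.      0.0022]
[0.057  0.0047 0.0061] [ 0.0001 -0.      0.0022]
```

Call:
servo_tool --series '[[[0.01,-0.003,0.005,0,0,0.002,0.6],[0.02,-0.003,0.005,0,0,0.002,0.6],[0.03,-0.002,0.005,0,0,0.002,0.6],[0.038,0,0.005,0,0,0.002,0.6],[0.046,0.003,0.005,0,0,0.002,0.6],[0.054,0.006,0.005,0,0,0.002,0.6],[0.054,0.006,0.005,0,0,0.002,0.6],[0.054,0.006,0.005,0,0,0.002,0.6]]]'

```text
time_s: 10.38
tool_pos: [0.5532, -0.0222, 0.0534]
tool_rot: [180.0, -0.0, 98.4]
force: [0.8, -0.9, 0.6]
grip_width: 0.052
grasp_force: 0.2
```

```bash
python3 g.py 10 17.9 53.5 90;python3 e2.py
```

```text
now 10.38 ledge [10.3 16.9] z 0.0534 rot [179.99  -0.    98.37] F [ 0.8 -0.9  0.6] q7 -2.4
[ 0.0032 -0.001  -0.0004] [ 0.     -0.      0.0001]
top line [147.76   0.19 147.78 147.81] | ledge end [148.9 148.8 149.  148.8 149.  149.  148.9 148.7 148.5 148.9] | fence end L [149.6 149.8 149.9 149.8 149.8 149.9] R [-151.5 -151.4 -151.1 -150.7 -150.5 -150.4]
  blank rect [540.   79.4 111.3 135.    8.3]
scene line [151.62   4.03    nan 151.62] | ledge end [nan nan nan nan nan nan nan nan nan nan] | fence end L [152.3 152.5 152.8 153.  153.2 152.3] R [-159.9 -159.5 -159.7 -160.1 -159.7 -159.5]
  blank rect [556.1 114.3  69.5  78.7   8.3]e2.py:22: RuntimeWarning: All-NaN slice encountered
  print(n,"line",np.round([np.nanmedian(line),np.nanstd(line),np.nanmedian(line[:6]),np.nanmedian(line[-6:])],2),"| ledge end",np.round(end,1),"| fence end L",np.round(fe,1),"R",np.round(er,1))
```

Call:
servo_tool --series '[[[0.0018,0,0,0,0,0,0.6],[0.0035,0,0,0,0,0,0.6],[0.0035,0,0,0,0,0,0.6]]]'

```text
time_s: 10.73
tool_pos: [0.5531, -0.0213, 0.0533]
tool_rot: [180.0, 0.0, 98.4]
force: [0.3, 0.2, 0.0]
grip_width: 0.052
grasp_force: 0.4
```

```bash
python3 g.py 10 17.9 53.5 90;python3 e2.py 2>/dev/null | grep line
```

```text
now 10.73 ledge [10.3 17.9] z 0.0533 rot [179.99   0.    98.37] F [0.3 0.2 0. ] q7 -2.5
[ 0.0001 -0.001  -0.0005] [0.0001 0.     0.0001]
top line [148.57   0.19 148.53 148.61] | ledge end [149.  149.  149.  148.9 149.  149.  148.9 148.6 148.5 148.9] | fence end L [149.8 149.9 149.8 149.8 149.8 149.8] R [-151.5 -151.6 -151.5 -151.3 -150.7 -150.5]
scene line [152.61   4.04    nan 152.48] | ledge end [nan nan nan nan nan nan nan nan nan nan] | fence end L [152.2 152.5 152.8 153.1 153.3 152.3] R [-159.9 -159.6 -159.7 -160.1 -159.7 -159.5]
```

Within about 0.3 mm. Withdrawing backwards and up, then a final look.

Call:
servo_tool --series '[[[-0.03,0,0,0,0,0,0.6],[-0.08,0,-0.02,0,0,0,0.6],[-0.15,0,-0.1,0,0,0,0.6],[-0.25,0,-0.2,0,0,0,0.6],[-0.4,0,-0.3,0,0,0,0.6],[-0.55,0,-0.3,0,0,0,0.6],[-0.7,0,-0.3,0,0,0,0.6],[-0.8,0,-0.3,0,0,0,0.6],[-0.8,0,-0.3,0,0,0,0.6],[-0.8,0,-0.3,0,0,0,0.6]]]'

```text
time_s: 11.67
tool_pos: [0.5866, -0.2648, 0.1425]
tool_rot: [-179.9, 0.1, 97.9]
force: [-0.4, 0.3, 0.2]
grip_width: 0.0522
grasp_force: 0.0
```

```bash
python3 g.py; python3 e2.py pics/p5.png
```

```text
now 11.67 ledge [   8.1 -227.9] z 0.1425 rot [-1.7993e+02  6.0000e-02  9.7920e+01] F [-0.4  0.3  0.2] q7 21.1
top line [148.74   0.2  148.65 148.76] | ledge end [148.9 149.  149.  148.9 148.8 148.9 148.8 148.6 148.6 148.9] | fence end L [149.7 149.8 149.8 149.7 149.7 149.9] R [-151.7 -151.6 -151.3 -150.6 -150.6 -150.5]
  blank rect [541.9  68.1 111.  159.9   8.4]
scene line [152.57   0.28 152.51 152.48] | ledge end [152.3 152.8 152.7 151.8 152.7 153.1 152.4 152.4 152.3 152.7] | fence end L [152.3 152.5 152.8 153.1 153.2 152.3] R [nan nan nan nan nan nan]
  blank rect [540.6  71.4 109.8 163.2   7.7]
```

View pics/p5.png

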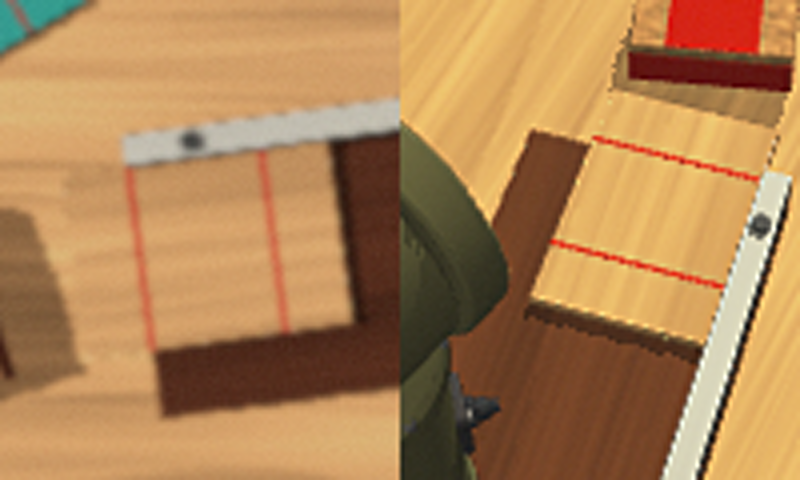

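The red line lies over the ledge end within about 0.2 mm in both views (left panel x ≈ 130–153, meeting the ledge corner at (157,352)). The blank is flush to the fence, nothing else has moved, and the arm is clear.

```bash
python3 -c "
from cell import env
print(env.sign_off())"
```

```text
the job is handed in; nothing more can be done
None
```

The job is handed in: the blank was pushed flush to the fence and left along it until its left red line lay within about 0.2 mm of the ledge's left end in both camera views, with the part beyond sticking out and the arm clear, about 12 s in; no verdict was returned.

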